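Load a slotted weight onto the weight hanger

ROBOT

A 6-joint arm with a two-finger parallel gripper is mounted at the origin on a cart in front of the work surface, level with it; the furniture and walls round the work are solid. World frame = base frame: x ahead of the robot, y to its left, z up, the work surface at z = 0. Lengths are in m, angles in rad, forces in N, time in s.
With the tool pointing down it reaches from about 0.25 to 0.725 m from the base axis. Payload 4 kg.
Tool frame: the origin (TCP) lies on the centre line of the jaws, within the pads' length; the fingertips stand 11 mm ahead of it and the grasp point (between the pads) lies 8 mm behind it; z points along the fingers, x is the direction in which the jaws open and shut, and the axes are right-handed (so a half turn about z gives the same grasp; the last joint's range is limited). The gripper opens to 85 mm and grips with 20 to 120 N. Pads are 22 mm wide; open, the fingers measure 114 mm over their backs; the gripper's body (76 mm by 85 mm) begins 54 mm behind the grasp point. The pads swing forward as they close: fully open they stand 13 mm farther back than shut.
Start: joints at [-1.111, 0.241, 0.005, 1.335, 0, 1.571], TCP at [0.222, -0.448, 0.242] pointing down, gripper open.
Joint ranges: [-2.72, 2.72], [-1.05, 1.87], [-1.09, 1.28], [-1.99, 2.15], [-1.42, 1.44], [-3.14, 3.14]. Speed limits (rad/s): [2.79, 2.79, 3.14, 3.14, 3.14, 3.14].

INTERFACE

Orientations are given as a unit quaternion [x, y, z, w].
In Python, from workcell import bot, viewer, order gives the robot as it stands. The module is installed in compiled form; this text tells all that it offers.
- The arm moves only by the tool send_rows, never from a script. Its argument "increments" is a list that holds one entry, the list of rows, each a list of 4 numbers: the shift along the tool's x, y, z in m, then the turn about the tool's z in degrees. A call has exactly 8 rows; each row shifts and turns the pose as measured when the row begins, along the tool's axes as they then stand; what a row does not reach is not made up. A row lasts 1/10 s, in which the tool goes at most 50 mm and 8.59 degrees, less where a joint would pass 70% of its speed; a pose out of reach is approached as far as the arm can. A call is refused whole if a number of a shift passes 0.05 or a number of a turn 8.59, either way. A call with a gripper value outside its range is refused whole. "hand" is the closure, from -1 (fully open) to 1 (shut), so that 0 is half open, set as the call begins (left out, the last holds). The fingers move at their own pace and stop on an object; the grip force is fixed at half the most. Time passes only in rows, so rows that do not move let the fingers close, or fill a call up. It gives the time, the measured TCP pose, the force and the opening at its end, in the units of the state.
- bot.get_obs(): the state, without advancing time (a new reading comes with each control period).
- viewer.camera(name): name is "scene" or "top" or "wrist"; returns a dict with "image" (400x640x3 uint8, red, green, blue), "range_z" (400x640 float32, m along the optical axis (not along the pixel's ray), 0 where there is no reading), "camera_matrix" (3x3 intrinsics, pixels), "dist" ([k1, k2, p1, p2, k3] as OpenCV has them; the pictures are not rectified), "eye" and "rotation" of the camera in the world. Camera axes: x right, y down, z forward; pixel columns grow to the right and rows downward; lengths in m; the calibration is good to about 2 mm. A picture is of the moment at which its call begins.
- order.job_done(): hands the job in, once; it reports no verdict.
The state is a dict: "clock": time; "joint_pos": joint angles; "joint_vel": joint speeds; "tau": joint torques, N m; "eef_pos": TCP position; "tool_rot": TCP orientation; "ft_force": force on the tool from outside, world axes, zero at the start; "ft_torque": the same for the moment, N m; "grip_width": finger opening in m.
Only numpy, scipy, OpenCV 4.12 (cv2) and the standard library are available. Lean on these libraries where they do the work, as an engineer would, in place of code of your own. Each camera call takes 0.05 s, during which the arm holds its last target.

TASK

Two slotted weights lie on the bench: load the larger one onto the weight hanger. Pass it sideways onto the thin stem, under the knob, and let it lie flat and centred on top of the small slotted weight that is already there, with its slot facing opposite to the slot of the one below. Leave the smaller weight on the bench where it is.

Things in the scene. Friction and masses are not known exactly. Their poses are not given: they have to be found in the camera images.
- hanger_stem (a point): weight hanger, fixed upright: round foot 90 mm wide, 12 high, post, dished load plate 49 wide (rim 53 above the bench), vertical stem 6 in diameter, on top a round knob 24 wide. This point: on the stem's axis 62 mm above the bench, level with the top face of the small weight already loaded. Free stem runs 40 mm up from here to the knob's underside; knob's top 50 mm above this point. z up
- loaded_weight_center (a point): the small slotted steel weight that already lies loose in the hanger's load plate: a disc 42 mm in diameter and 12 mm thick with a radial slot 16 mm wide. The point is the disc's centre, half-way up. Its x axis points from the centre out through the slot's open end, z is up
- large_weight_center (a point): larger slotted steel weight, loose, flat on the bench: disc 56 mm wide, 20 thick, about 0.28 kg. Radial slot 16 mm wide, flared to 21 at the rim, ends in a half round of 8 mm radius about the centre, so the stem can stand at the disc's centre. Point: disc centre, half-way up. x points from the centre out through the slot's open end, z up; gripping the rim across y is clear of the slot
- large_weight_mouth (a point): the open end of the larger weight's slot: the point at the rim, 28 mm from the disc's centre along its x axis, half-way up
- small_weight_center (a point): the smaller slotted steel weight lying on the bench, which stays there: a disc 42 mm in diameter and 12 mm thick with the same 16 mm slot. The point is the disc's centre, half-way up; axes as for the larger weight
There are look-alikes about, which are no part of the job. Leave any brown or purple look-alike of the part that bears large_weight_center alone.

How it is judged:
At the end, for the whole second after the job is handed in: Larger weight flat (7 degrees) on the loaded one, centre within 10 mm of the stem and 4 mm of its seated height, its slot mouth 15 mm or more past the loaded weight's centre, opposite that one's slot; loaded weight flat, within 10 mm of the stem; smaller weight moved under 30 mm (horizontal distance between each of large_weight_center, loaded_weight_center and hanger_stem below 0.01 m and z of large_weight_center in the frame of hanger_stem between 0.006 and 0.014 m and angle between each of large_weight_center, loaded_weight_center's own z axis and vertical below 0.12 rad and x of large_weight_mouth in the frame of loaded_weight_center below -0.015 m and distance of small_weight_center from where it was at the start of the episode below 0.03 m); the robot touches nothing.
It fails at once if the smaller weight on the bench is moved more than 30 mm (distance of small_weight_center from where it was at the start of the episode above 0.03 m).
It also fails if it takes over 35 s, if anything falls off the work surface, if the arm or the gripper's body presses on something with over 40 N, if the wrist force passes 120 N, or if a joint passes its speed limit or range.

## Working session

There is one attempt and no reset: what is moved stays moved. The work goes in short steps, Python scripts to look and compute and a tool call to move; the robot and the scene stay as the last step left them, time stands still between calls to the robot, and variables do not carry over. Pictures are saved under pics/ and viewed, and the job is handed in when it is done.

Besides the shell and the picture viewer there is one more tool, called as name(argument=value, ...) on one line, values as JSON. send_rows: Moves the arm, as the interface text tells. Its arguments: {"type":"object","properties":{"increments":{"type":"array","items":{"type":"array","items":{"type":"array","items":{"type":"number"}}}},"hand":{"type":"number"}},"required":["increments"]}

```bash
mkdir -p pics; cat > h.py <<'E'
import numpy as np, cv2
from workcell import bot, viewer, order
def grab(n,tag):
    c=viewer.camera(n); cv2.imwrite(f'pics/{tag}.png',c['image'][:,:,::-1]); np.savez(f'pics/{tag}.npz',**{k:np.array(v) for k,v in c.items()}); return c
def load(tag): return dict(np.load(f'pics/{tag}.npz'))
def ray(c,u,v):
    p=cv2.undistortPoints(np.array([[[u,v]]],float),c['camera_matrix'],c['dist'])[0,0]
    return np.array(c['rotation']).reshape(3,3)@np.array([p[0],p[1],1.0])
def atz(c,u,v,z):
    d=ray(c,u,v); e=c['eye']; return e+d*(z-e[2])/d[2]
def dep(c,u,v): return c['eye']+ray(c,u,v)*c['range_z'][int(v),int(u)]
def crop(tag,u0,v0,u1,v1,k,out):
    im=cv2.imread(f'pics/{tag}.png')[v0:v1,u0:u1]; cv2.imwrite(f'pics/{out}.png',cv2.resize(im,None,fx=k,fy=k,interpolation=cv2.INTER_CUBIC))
def proj(c,P):
    R=np.array(c['rotation']).reshape(3,3); rv,_=cv2.Rodrigues(R.T); t=-R.T@c['eye']
    return cv2.projectPoints(np.array(P,float).reshape(-1,1,3),rv,t,c['camera_matrix'],c['dist'])[0].reshape(-1,2)
E
python3 - <<'E'
from h import *
for n in ['scene','top','wrist']:
    c=grab(n,n+'0'); print(n,c['eye'],c['rotation'])
o=bot.get_obs(); print(o)
E
```

```text
scene [0.13001121 0.46729423 0.62005673] [-0.26583095  0.86871048 -0.39724026  0.12990836]
top [ 0.39559155 -0.07591341  0.97203462] [-0.69684689  0.71380079 -0.04971746  0.04920384]
wrist [ 0.28930352 -0.41484171  0.37371829] [ 0.84035298 -0.52198012 -0.07770443  0.12371595]
{'clock': 0.15, 'joint_pos': array([-1.11100618e+00,  2.41253819e-01,  4.02616672e-03,  1.33520300e+00,
        1.58307640e-05,  1.57076640e+00]), 'joint_vel': array([-0.00035949, -0.00222523,  0.00330898, -0.0015101 , -0.00046305,
        0.00046466]), 'tau': array([ 1.10055393e-03, -3.72635365e+01,  2.52638644e+01,  1.23920859e-02,
        4.63795675e-05,  1.24706133e-05]), 'eef_pos': array([ 0.22167725, -0.44765289,  0.24160764]), 'tool_rot': array([ 8.49642837e-01, -5.27357925e-01, -6.90108943e-04, -4.37683022e-04]), 'ft_force': array([-1.14693636,  1.39644751, -1.60879301]), 'ft_torque': array([ 0.00636791, -0.03966305, -0.01491079]), 'grip_width': 0.08569653935661004}
```

Rotation is a quaternion; fix the helper and view.

```bash
sed -i "s/np.array(c\['rotation'\]).reshape(3,3)/Rm(c)/g" h.py; cat >> h.py <<'E'
from scipy.spatial.transform import Rotation
def Rm(c): return Rotation.from_quat(np.array(c['rotation'])).as_matrix()
E
python3 -c "
from h import *
print(Rm(load('top0')))"
```

```text
[[-2.39667955e-02 -9.89927140e-01  1.39534402e-01]
 [-9.99712301e-01  2.38651787e-02 -2.40164550e-03]
 [-9.52559365e-04 -1.39551818e-01 -9.90214312e-01]]
```

View pics/top0.png

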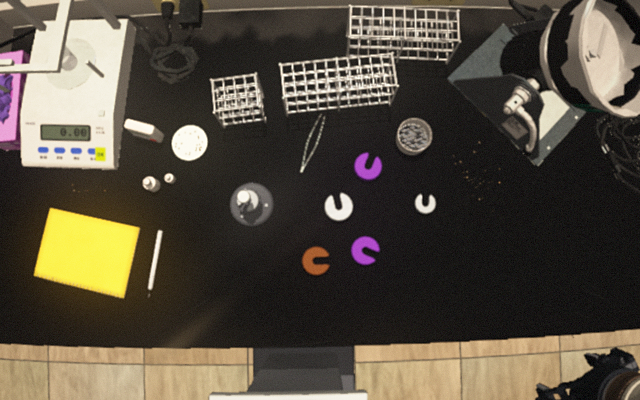

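View pics/scene0.png

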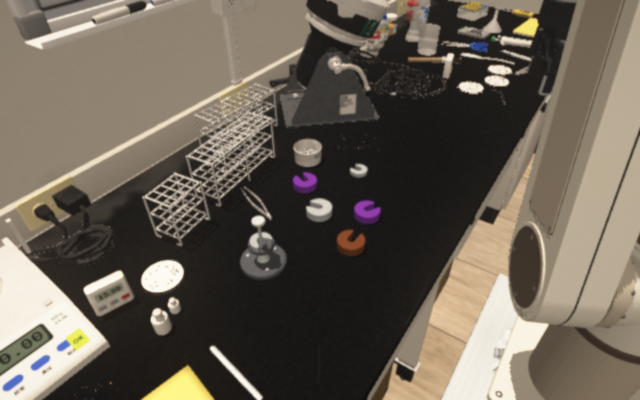

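View pics/wrist0.png

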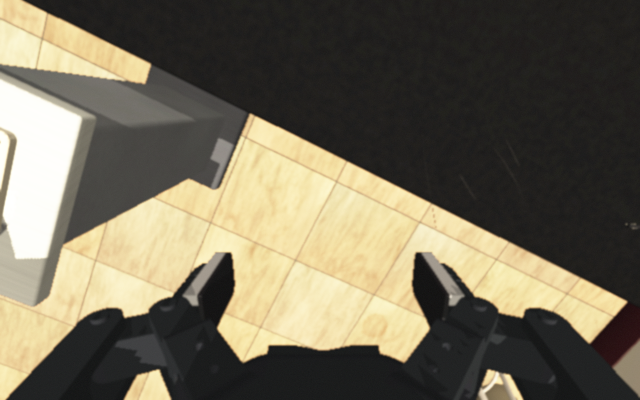

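The top view has five slotted discs: a grey steel one at (338,207), which is the larger; a small grey one at (425,203), which stays; purple ones at (368,166) and (365,250); and a brown one at (316,261). The hanger is at (250,203). My choice is the grey disc at (338,207), so I'll check it in a close crop.

```bash
python3 - <<'E'
from h import *
crop('top0',300,170,450,240,5,'c1')
crop('top0',220,170,290,235,8,'c2')
crop('scene0',225,195,345,285,6,'c3')
E
```

```text
(no output)
```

View pics/c1.png

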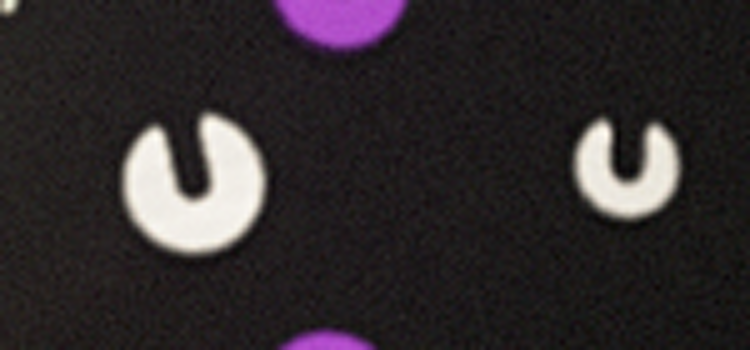

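View pics/c2.png

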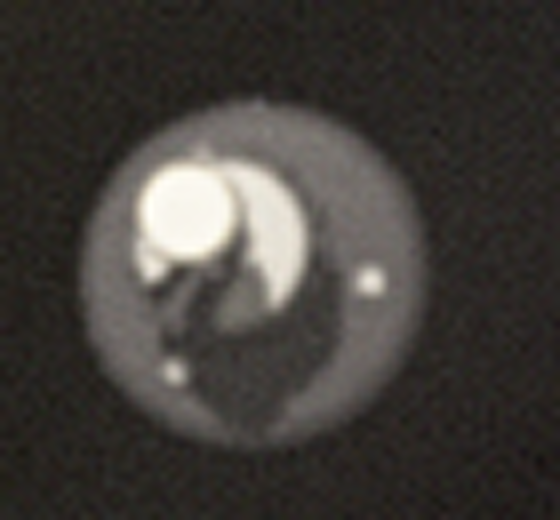

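View pics/c3.png

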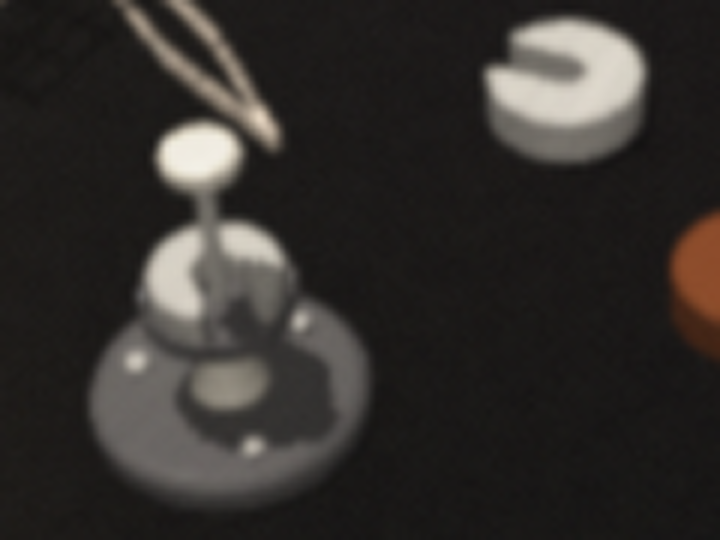

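```bash
python3 - <<'E'
from h import *
c=load('top0'); s=load('scene0')
print(c['camera_matrix'],c['dist'])
L=atz(c,300+194/5,170+183/5,.02); print('large',L, 'edges',atz(c,300+122/5,170+183/5,.02),atz(c,300+267/5,170+183/5,.02))
print('mouth dir', atz(c,300+181/5,170+115/5,.02)-L, 'slot end',atz(c,300+193/5,170+190/5,.02))
print('small',atz(c,300+628/5,170+167/5,.012))
print('knob top',atz(c,220+187/8,170+210/8,.112)); print('foot(256,272)',atz(c,220+253/8,170+273/8,.012))
print('scene knob',atz(s,225+200/6,195+153/6,.112),'scene large',atz(s,225+565/6,195+72/6,.02))
for k in [(187,210),(280,210)]: print(dep(c,220+k[0]/8,170+k[1]/8))
# tcp-relative wrist cam
w=load('wrist0');o=bot.get_obs()
Rt=Rotation.from_quat(o['tool_rot']).as_matrix()
print('cam in tool',Rt.T@(w['eye']-o['eef_pos'])); print(Rt.T@Rm(w)); print(Rt)
print(w['camera_matrix'])
E
```

```text
[[476.90894245   0.         322.07757521]
 [  0.         476.90894245 204.1273242 ]
 [  0.           0.           1.        ]] [-0.13656583  0.          0.          0.          0.        ]
large [ 0.52390419 -0.11178435  0.02      ] edges [ 0.52460413 -0.08277911  0.02      ] [ 0.52319267 -0.14121652  0.02      ]
mouth dir [0.02787941 0.00445602 0.        ] slot end [ 0.52106971 -0.11129962  0.02      ]
small [ 0.52727035 -0.29005265  0.012     ]
knob top [0.53483311 0.06584505 0.112     ]
foot(256,272) [0.53434077 0.06539275 0.012     ]
scene knob [0.53077081 0.06822207 0.112     ] scene large [ 0.52154386 -0.1097912   0.02      ]
[0.53487564 0.06588835 0.11173733]
[0.54231773 0.05137102 0.06229454]
cam in tool [ 0.00039258 -0.07516535 -0.13211027]
[[ 9.99999595e-01 -8.97622150e-04 -7.19719665e-05]
 [ 8.80106827e-04  9.57309175e-01  2.89064646e-01]
 [-1.90571405e-04 -2.89064592e-01  9.57309577e-01]]
[[ 4.43786285e-01 -8.96132372e-01 -7.11061020e-04]
 [-8.96131163e-01 -4.43786854e-01  1.47161733e-03]
 [-1.63432346e-03 -1.58796484e-05 -9.99998664e-01]]
[[304.2632709    0.         323.04537671]
 [  0.         304.2632709  199.45347949]
 [  0.           0.           1.        ]]
```

send_rows(increments=[[[-0.018,-0.045,0.006,0],[-0.018,-0.045,0.006,0],[-0.018,-0.045,0.006,0],[-0.018,-0.045,0.006,0],[-0.018,-0.045,0.006,0],[-0.018,-0.045,0.006,0],[-0.018,-0.045,0.006,0],[-0.018,-0.045,0.006,0]]])

```text
clock: 0.95
eef_pos: [0.4851, -0.1577, 0.1905]
tool_rot: [0.845, -0.534, -0.0, 0.001]
ft_force: [0.7, -2.4, 0.1]
grip_width: 0.0851
```

```bash
cat >> h.py <<'E'
def st():
    o=bot.get_obs(); R=Rotation.from_quat(o['tool_rot']).as_matrix()
    print('t',round(o['clock'],2),'p',o['eef_pos'].round(4),'yaw',np.degrees(np.arctan2(R[1,0],R[0,0])).round(2),'tilt',np.degrees(np.arccos(-R[2,2])).round(2),'F',o['ft_force'].round(1),'w',round(o['grip_width'],4),'j',np.degrees(o['joint_pos']).round(1)); return o,R
def need(P,o,R): print('need tool xyz',(R.T@(np.array(P)-o['eef_pos'])).round(4))
E
python3 - <<'E'
from h import *
c=grab('wrist','w1'); o,R=st(); need([.524,-.1115,.15],o,R)
E
```

```text
t 1.0 p [ 0.4896 -0.152   0.1893] yaw -64.16 tilt 0.24 F [ 4.3  2.4 -0.4] w 0.0856 j [-17.4  16.9  -3.6  69.5   0.2 136.8]
need tool xyz [-0.0213 -0.0485  0.0395]
```

View pics/w1.png

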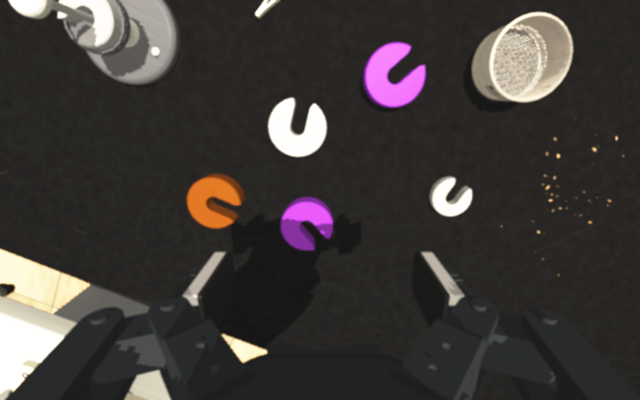

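```bash
python3 - <<'E'
from h import *
crop('w1',0,0,190,100,4,'c4')
crop('w1',250,80,350,170,6,'c5')
E
```

```text
(no output)
```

View pics/c4.png

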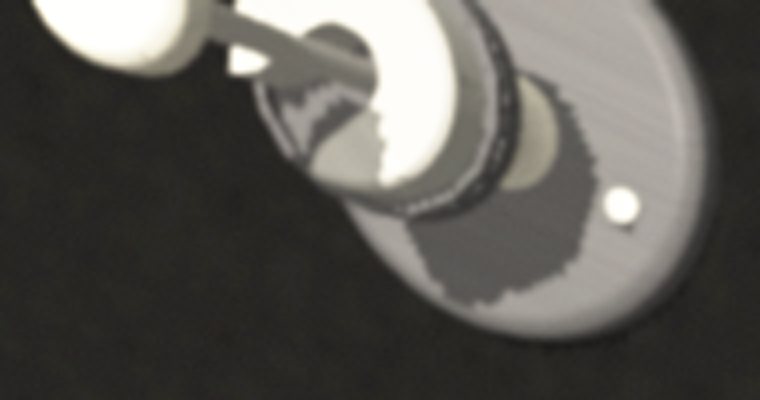

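View pics/c5.png

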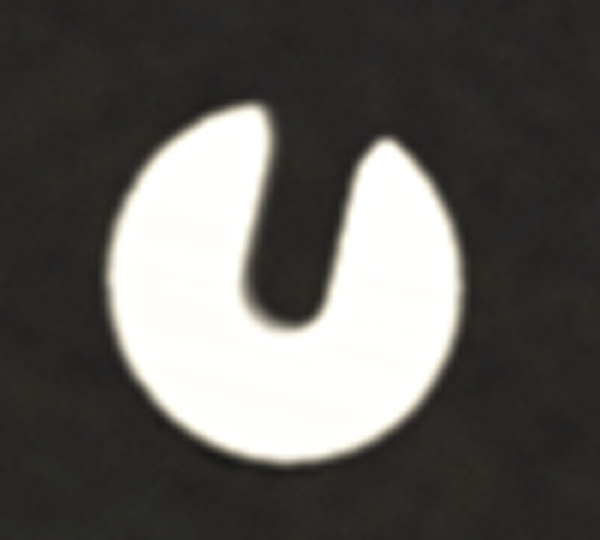

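```bash
python3 - <<'E'
from h import *
c=load('w1')
H=np.array([.534,.066])
def q(n,u,v,z): 
    p=atz(c,u,v,z); d=p[:2]-H; print(n,p.round(4),'r',np.hypot(*d).round(4),'ang',np.degrees(np.arctan2(d[1],d[0])).round(1))
q('tipA',235/4,70/4,.062);q('tipB',310/4,170/4,.062);q('slot inner top',335/4,25/4,.062)
q('edge',455/4,95/4,.062); q('edge2',400/4,188/4,.062)
q('slotinner',378/4,75/4,.062); q('stem base',372/4,85/4,.062)
H=np.array([.524,-.1115])
f=lambda u,v:(250+u/6,80+v/6)
q('Lslot bottom',*f(287,328),.02);q('L tip1',*f(258,103),.02);q('L tip2',*f(388,138),.02)
for p in [(107,280),(462,280),(290,462)]: q('edge',*f(*p),.02)
E
```

```text
tipA [0.5267 0.0847 0.062 ] r 0.0201 ang 111.3
tipB [0.5155 0.0677 0.062 ] r 0.0186 ang 174.6
slot inner top [0.5424 0.069  0.062 ] r 0.0089 ang 19.4
edge [0.5404 0.0453 0.062 ] r 0.0217 ang -72.9
edge2 [0.5198 0.051  0.062 ] r 0.0207 ang -133.4
slotinner [0.5375 0.0595 0.062 ] r 0.0073 ang -61.7
stem base [0.5353 0.0602 0.062 ] r 0.006 ang -77.4
Lslot bottom [ 0.5196 -0.1147  0.02  ] r 0.0055 ang -144.0
L tip1 [ 0.5494 -0.0964  0.02  ] r 0.0295 ang 30.7
L tip2 [ 0.5534 -0.1171  0.02  ] r 0.0299 ang -10.9
edge [ 0.5141 -0.0853  0.02  ] r 0.028 ang 110.7
edge [ 0.5386 -0.1372  0.02  ] r 0.0295 ang -60.3
edge [ 0.4998 -0.1241  0.02  ] r 0.0273 ang -152.6
```

send_rows(increments=[[[-0.008,-0.02,0.005,-8.59],[-0.004,-0.022,0.005,-8.59],[0,0,0.005,-8.59],[0,0,0.005,-8.59],[0,0,0.005,-8.59],[0,0,0.005,-8.59],[0,0,0,-8.59],[0,0,0,-8.59]]])

```text
clock: 1.8
eef_pos: [0.5207, -0.1142, 0.1538]
tool_rot: [0.999, 0.039, -0.003, -0.003]
ft_force: [-0.1, 0.6, -0.0]
grip_width: 0.0856
```

send_rows(increments=[[[0,0,0,-8.59],[0,0,0,-8.59],[0,0,0,-8.59],[0,0,0,-8.59],[0,0,0,-8.59],[0,0,0,-8.59],[0,0,0,-8.59],[0,0,0,-8.59]]])

```text
clock: 2.6
eef_pos: [0.517, -0.1156, 0.1504]
tool_rot: [0.803, 0.597, -0.004, -0.007]
ft_force: [0.9, 1.3, 0.0]
grip_width: 0.0855
```

```bash
python3 - <<'E'
from h import *
c=grab('wrist','w2'); o,R=st(); need([.525,-.1115,.15],o,R)
E
```

```text
t 2.65 p [ 0.5169 -0.1156  0.1503] yaw 73.46 tilt 0.95 F [-0.5  0.  -0.2] w 0.0854 j [-12.7  21.1  -3.7  66.1   0.2   3.8]
need tool xyz [0.0062 0.0066 0.0002]
```

View pics/w2.png

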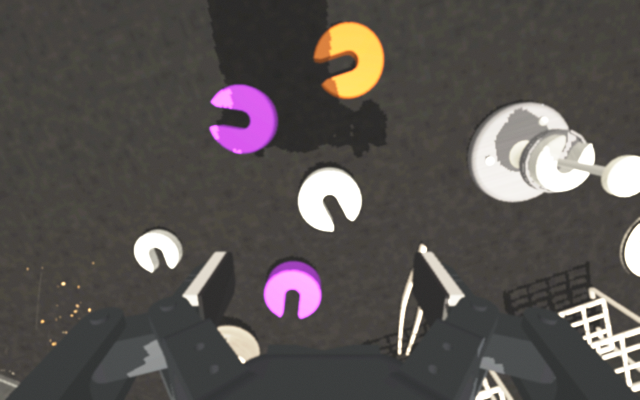

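```bash
python3 - <<'E'
from h import *
crop('w2',285,155,375,240,6,'c6'); crop('w2',460,90,640,215,4,'c7')
E
```

```text
(no output)
```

View pics/c6.png

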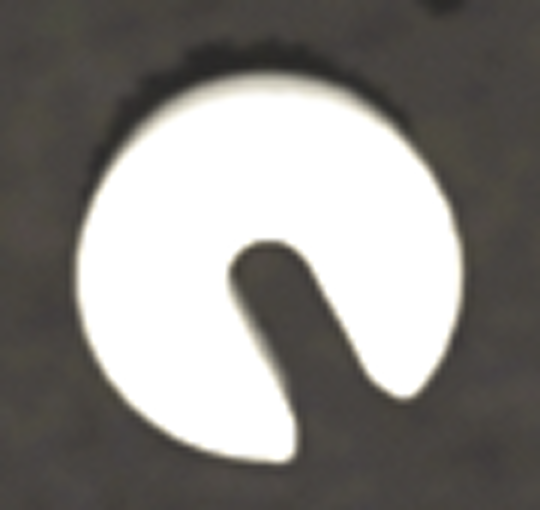

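View pics/c7.png

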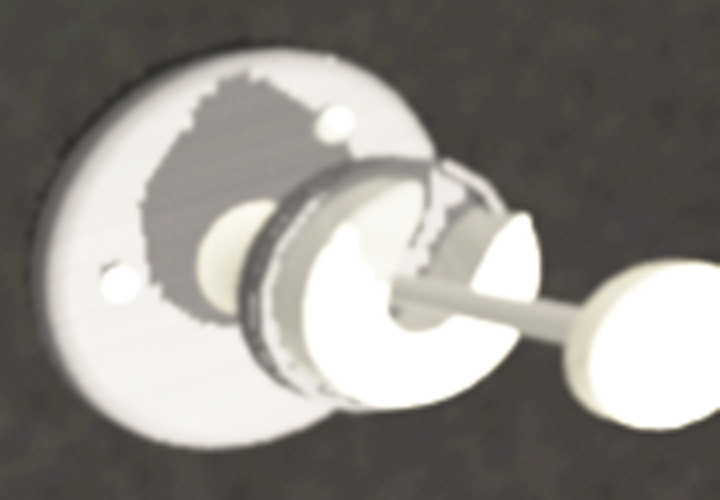

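```bash
cat > m.py <<'E'
from h import *
def q(c,n,u,v,z,H): 
    p=atz(c,u,v,z); d=p[:2]-H; print(n,p.round(4),'r',np.hypot(*d).round(4),'ang',np.degrees(np.arctan2(d[1],d[0])).round(1)); return p
E
python3 - <<'E'
from m import *
c=load('w2');H=np.array([.525,-.1115])
f=lambda u,v:(285+u/6,155+v/6)
pts=[q(c,'e',*f(*p),.02,H)[:2] for p in [(77,272),(463,272),(270,463),(135,408),(415,150),(135,145)]]
P=np.array(pts);A=np.c_[2*P,np.ones(len(P))];s=np.linalg.lstsq(A,(P**2).sum(1),rcond=None)[0];print('fit',s[:2],np.sqrt(s[2]+s[0]**2+s[1]**2))
a=q(c,'tip1',*f(295,460),.02,H);b=q(c,'tip2',*f(407,397),.02,H);e=q(c,'bottom',*f(268,240),.02,H)
d=(a+b)/2-e;print('slot ang',np.degrees(np.arctan2(d[1],d[0])))
H=np.array([.534,.066]);g=lambda u,v:(460+u/4,90+v/4)
q(c,'knob',*g(655,345),.112,H); q(c,'stem base',*g(395,290),.062,H)
q(c,'tipA',*g(515,215),.062,H);q(c,'tipB',*g(425,190),.062,H);q(c,'bottom slot',*g(400,325),.062,H)
for p in [(305,320),(540,270),(400,408)]: q(c,'edge',*g(*p),.062,H)
E
```

```text
e [ 0.5162 -0.1381  0.02  ] r 0.028 ang -108.2
e [ 0.5331 -0.0826  0.02  ] r 0.03 ang 74.4
e [ 0.5542 -0.1191  0.02  ] r 0.0302 ang -14.6
e [ 0.5395 -0.1364  0.02  ] r 0.0288 ang -59.8
e [ 0.5129 -0.0846  0.02  ] r 0.0295 ang 114.2
e [ 0.5002 -0.1239  0.02  ] r 0.0277 ang -153.4
fit [ 0.52611969 -0.11067628] 0.029135352589503845
tip1 [ 0.5549 -0.1152  0.02  ] r 0.0301 ang -7.1
tip2 [ 0.5499 -0.0959  0.02  ] r 0.0294 ang 32.1
bottom [ 0.5198 -0.1092  0.02  ] r 0.0057 ang 156.6
slot ang 6.436636519693926
knob [0.5341 0.0625 0.112 ] r 0.0035 ang -88.9
stem base [0.5338 0.0619 0.062 ] r 0.0041 ang -92.9
tipA [0.5262 0.0842 0.062 ] r 0.0198 ang 113.2
tipB [0.5169 0.0687 0.062 ] r 0.0173 ang 171.0
bottom slot [0.5407 0.0622 0.062 ] r 0.0077 ang -29.2
edge [0.5346 0.0452 0.062 ] r 0.0208 ang -88.3
edge [0.5378 0.0881 0.062 ] r 0.0224 ang 80.3
edge [0.557  0.0609 0.062 ] r 0.0235 ang -12.5
```

send_rows(increments=[[[0,0,0,-8.59],[0,0,0,-8.59],[0,0,0,-8.5],[0.003,0.009,0,-1],[0,0,0.02,0],[0,0,0.03,0],[0,0,0.02,0],[0,0,0,0]]])

```text
clock: 3.45
eef_pos: [0.5266, -0.1108, 0.078]
tool_rot: [0.651, 0.759, -0.001, -0.007]
ft_force: [0.3, 0.4, -0.2]
grip_width: 0.0852
```

```bash
python3 - <<'E'
from m import *
c=grab('wrist','w3'); o,R=st(); need([.5255,-.1112,.01],o,R)
E
```

```text
t 3.5 p [ 0.5275 -0.1109  0.0793] yaw 98.84 tilt 0.76 F [-0.6 -0.   0. ] w 0.0853 j [-12.   25.8  -8.1  56.8   0.3 -20.9]
need tool xyz [-0.0006 -0.0013  0.0694]
```

View pics/w3.png

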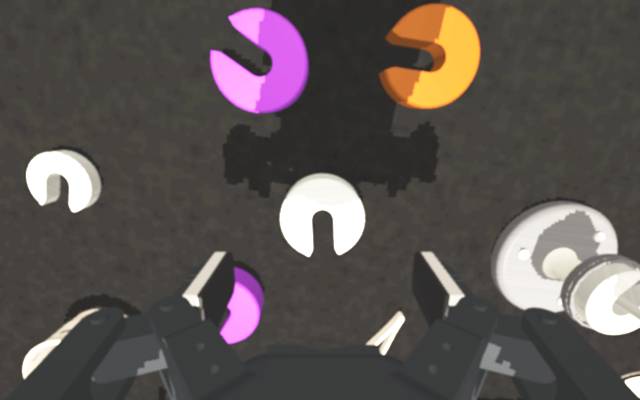

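```bash
python3 - <<'E'
from m import *
c=load('w3'); o,R=st()
t=load('top0'); P=atz(t,368,166,.02); print('purple',P,'tool',R.T@(P-o['eef_pos']))
H=np.array([.5255,-.1112])
pts=np.array([q(c,'e',u,v,.02,H)[:2] for u,v in [(280,217),(365,217),(337,257),(308,257),(350,187),(293,187),(322,175)]])
P=pts;A=np.c_[2*P,np.ones(len(P))];s=np.linalg.lstsq(A,(P**2).sum(1),rcond=None)[0];print('fit',s[:2],np.sqrt(s[2]+s[0]**2+s[1]**2))
E
```

```text
t 3.5 p [ 0.5275 -0.1109  0.0793] yaw 98.84 tilt 0.76 F [-0.6 -0.   0. ] w 0.0853 j [-12.   25.8  -8.1  56.8   0.3 -20.9]
purple [ 0.60613389 -0.1739099   0.02      ] tool [-0.0748327   0.06864665  0.05801282]
e [ 0.5278 -0.139   0.02  ] r 0.0279 ang -85.4
e [ 0.5193 -0.0831  0.02  ] r 0.0287 ang 102.4
e [ 0.551  -0.0968  0.02  ] r 0.0293 ang 29.5
e [ 0.554  -0.1166  0.02  ] r 0.029 ang -10.7
e [ 0.5006 -0.0967  0.02  ] r 0.0288 ang 149.7
e [ 0.5061 -0.1331  0.02  ] r 0.0292 ang -131.5
e [ 0.4955 -0.1158  0.02  ] r 0.0303 ang -171.4
fit [ 0.52521561 -0.11102923] 0.02903986766466326
```

send_rows(increments=[[[0,-0.002,0.025,0],[0,0,0.025,0],[0,0,0.014,0],[0,0,0.003,0],[0,0,0,0],[0,0,0,0],[0,0,0,0],[0,0,0,0]]])

```text
clock: 4.3
eef_pos: [0.5351, -0.1121, 0.0208]
tool_rot: [0.654, 0.756, 0.004, 0.001]
ft_force: [0.1, 0.5, 0.7]
grip_width: 0.0858
```

```bash
python3 - <<'E'
from m import *
c=grab('wrist','w4'); o,R=st(); need([.5252,-.111,.01],o,R)
E
```

```text
t 4.35 p [ 0.5352 -0.1121  0.0208] yaw 98.24 tilt 0.47 F [ 0.4 -0.   0.5] w 0.0853 j [-12.   29.9 -11.6  48.1   0.3 -20.2]
need tool xyz [ 0.0025 -0.0098  0.0108]
```

View pics/w4.png

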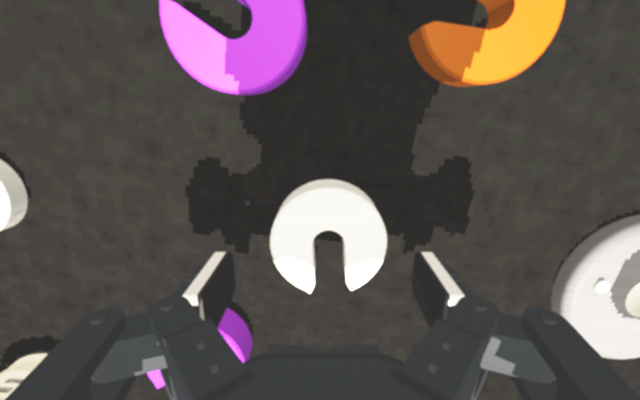

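send_rows(increments=[[[0.002,-0.009,0,0],[0,0,0.005,0],[0,-0.001,0.005,0],[0,0,0,0],[0,0,0,0],[0,0,0,0],[0,0,0,0],[0,0,0,0]]])

```text
clock: 5.15
eef_pos: [0.524, -0.1115, 0.0102]
tool_rot: [0.655, 0.756, 0.004, 0.002]
ft_force: [0.1, 0.3, 0.5]
grip_width: 0.0857
```

```bash
python3 - <<'E'
from m import *
o,R=st(); need([.5252,-.111,.01],o,R)
E
```

```text
t 5.15 p [ 0.524  -0.1115  0.0102] yaw 98.22 tilt 0.48 F [0.1 0.3 0.5] w 0.0857 j [-12.2  29.8 -14.   45.9   0.3 -20.4]
need tool xyz [0.0004 0.0013 0.0002]
```

send_rows(increments=[[[0,0.001,0,0],[0,0,0,0],[0,0,0,0],[0,0,0,0],[0,0,0,0],[0,0,0,0],[0,0,0,0],[0,0,0,0]]], hand=1)

```text
clock: 5.95
eef_pos: [0.5258, -0.1114, 0.011]
tool_rot: [0.655, 0.756, 0.004, 0.002]
ft_force: [0.0, 0.1, 1.1]
grip_width: 0.054
```

```bash
python3 - <<'E'
from m import *
c=grab('wrist','w5');o,R=st()
E
```

```text
t 6.0 p [ 0.5257 -0.1115  0.011 ] yaw 98.22 tilt 0.54 F [-0.5  0.7  0.8] w 0.0537 j [-12.1  29.8 -13.8  46.    0.3 -20.3]
```

View pics/w5.png

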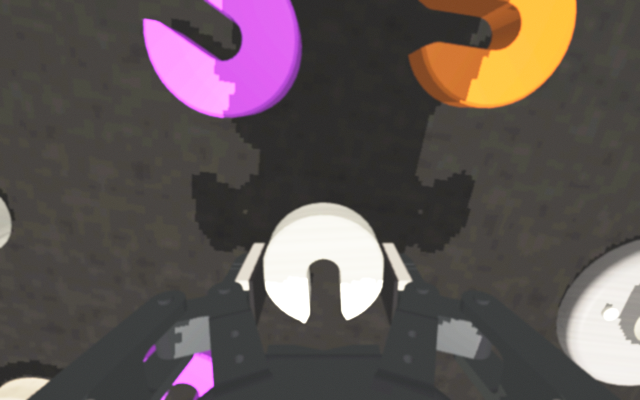

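```bash
python3 - <<'E'
from m import *
crop('w5',220,180,430,340,3.7,'c8')
E
```

```text
(no output)
```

View pics/c8.png

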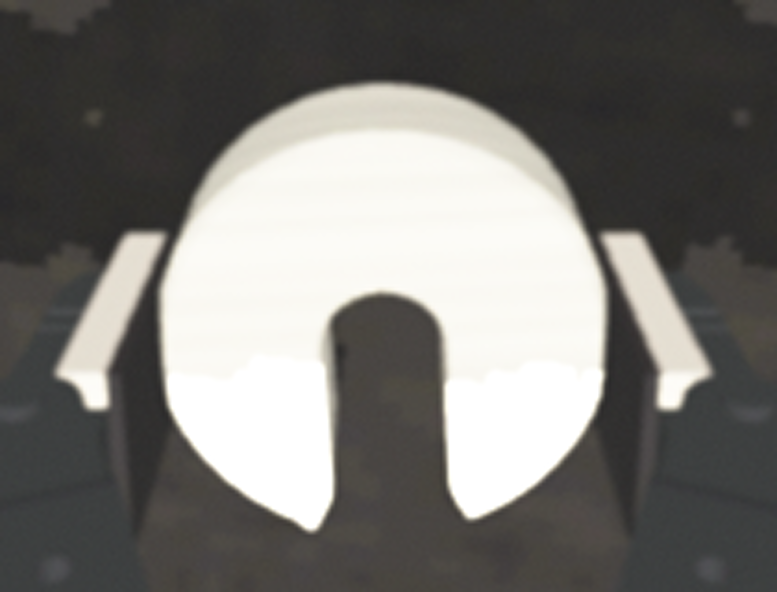

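```bash
cat > tool.py <<'E'
from m import *
E
python3 - <<'E'
from m import *
c=load('w5');o,R=st()
f=lambda u,v:(220+u/3.7,180+v/3.7)
for p in [(385,292),(385,130),(312,530),(470,520),(160,310),(607,310)]:
    P=atz(c,*f(*p),.02); print(p,P.round(4),'tool',(R.T@(P-o['eef_pos'])).round(4))
E
```

```text
t 6.0 p [ 0.5257 -0.1115  0.011 ] yaw 98.22 tilt 0.54 F [-0.5  0.7  0.8] w 0.0537 j [-12.1  29.8 -13.8  46.    0.3 -20.3]
(385, 292) [ 0.5187 -0.1121  0.02  ] tool [ 0.0004 -0.007  -0.0091]
(385, 130) [ 0.4979 -0.1151  0.02  ] tool [ 0.0004 -0.0279 -0.0093]
(312, 530) [ 0.5544 -0.1166  0.02  ] tool [-0.0091  0.0278 -0.0088]
(470, 520) [ 0.55   -0.0964  0.02  ] tool [ 0.0115  0.0262 -0.0088]
(160, 310) [ 0.525  -0.1389  0.02  ] tool [-0.0271 -0.0046 -0.0091]
(607, 310) [ 0.5173 -0.0849  0.02  ] tool [ 0.0275 -0.0045 -0.009 ]
```

send_rows(increments=[[[0,0,-0.02,0],[0,0,-0.04,0],[0,0,-0.045,0],[0,0,-0.04,0],[0.02,-0.008,-0.01,6],[0.03,-0.012,0,8],[0.03,-0.012,0,8],[0.03,-0.012,0,8]]])

```text
clock: 6.8
eef_pos: [0.4847, -0.0008, 0.1683]
tool_rot: [0.836, 0.549, 0.001, -0.002]
ft_force: [1.3, 0.7, -1.8]
grip_width: 0.054
```

```bash
python3 - <<'E'
from m import *
o,R=st(); need([.487,.101,.15],o,R)
E
```

```text
t 6.8 p [ 0.4847 -0.0008  0.1683] yaw 66.59 tilt 0.25 F [ 1.3  0.7 -1.8] w 0.054 j [-0.2 14.7 -9.9 65.4  0.2 23.2]
need tool xyz [ 0.0943 -0.0383  0.0187]
```

send_rows(increments=[[[0.03,-0.015,0.003,6],[0.03,-0.018,0.003,6],[0.02,-0.018,0.003,4],[0,0,0,0],[0,0,0,0],[0,0,0,0],[0,0,0,0],[0,0,0,0]]])

```text
clock: 7.6
eef_pos: [0.4756, 0.0988, 0.1571]
tool_rot: [0.906, 0.423, -0.001, -0.002]
ft_force: [0.3, -0.3, -1.7]
grip_width: 0.0537
```

```bash
python3 - <<'E'
from m import *
c=grab('wrist','w6');o,R=st(); need([.487,.101,.083],o,R)
E
```

```text
t 7.65 p [0.4756 0.0987 0.1572] yaw 50.01 tilt 0.29 F [ 0.3 -0.4 -1.5] w 0.0538 j [ 11.6  15.5 -10.5  64.1   0.2  51.6]
need tool xyz [0.0091 0.0076 0.0741]
```

View pics/w6.png

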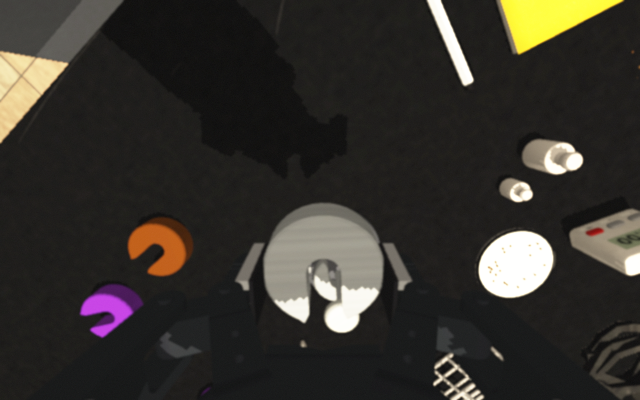

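```bash
python3 - <<'E'
from m import *
crop('w6',280,240,400,350,6,'c9')
c=load('w6');o,R=st()
P=atz(c,341,316,.112);print(P,R.T@(P-o['eef_pos']))
E
```

```text
t 7.65 p [0.4756 0.0987 0.1572] yaw 50.01 tilt 0.29 F [ 0.3 -0.4 -1.5] w 0.0538 j [ 11.6  15.5 -10.5  64.1   0.2  51.6]
[0.53363339 0.06761852 0.112     ] [0.01346627 0.06467477 0.04485731]
```

View pics/c9.png

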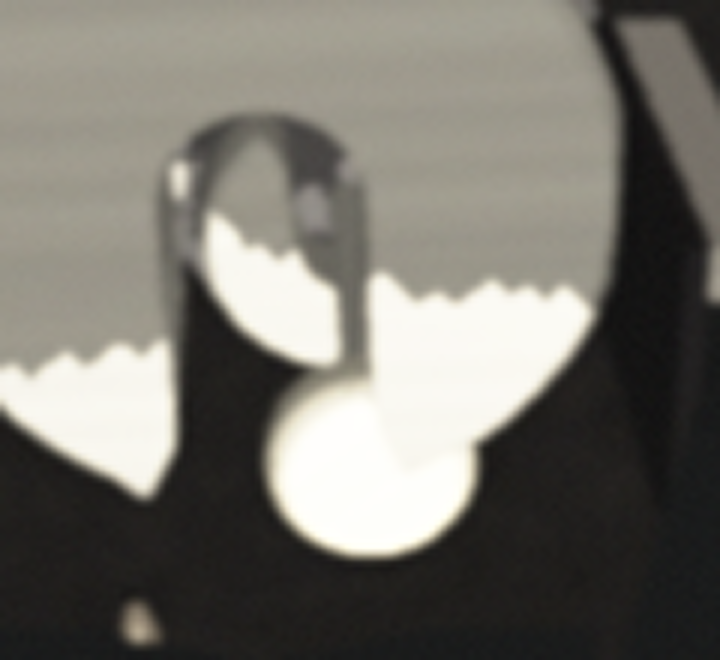

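send_rows(increments=[[[0.013,0,0.01,0],[0,0,0.012,0],[0,0,0.012,0],[0,0,0.012,0],[0,0,0.012,0],[0,0,0.012,0],[0,0,0.004,0],[0,0,0,0]]])

```text
clock: 8.45
eef_pos: [0.484, 0.1086, 0.074]
tool_rot: [0.907, 0.422, -0.003, -0.002]
ft_force: [-0.1, -1.0, -1.6]
grip_width: 0.0534
```

```bash
python3 - <<'E'
from m import *
c=grab('wrist','w7');s=grab('scene','s7');t=grab('top','t7');o,R=st(); need([.534,.0665,.083],o,R)
crop('s7',200,160,340,290,5,'s7c');crop('t7',210,140,310,250,5,'t7c');crop('w7',240,190,410,350,4.5,'w7c')
E
```

```text
t 8.6 p [0.485  0.1088 0.0755] yaw 49.91 tilt 0.35 F [ 0.3  0.4 -2.4] w 0.054 j [ 12.5  21.7 -15.5  53.2   0.2  52.6]
need tool xyz [-0.0008  0.0647 -0.0079]
```

View pics/w7c.png

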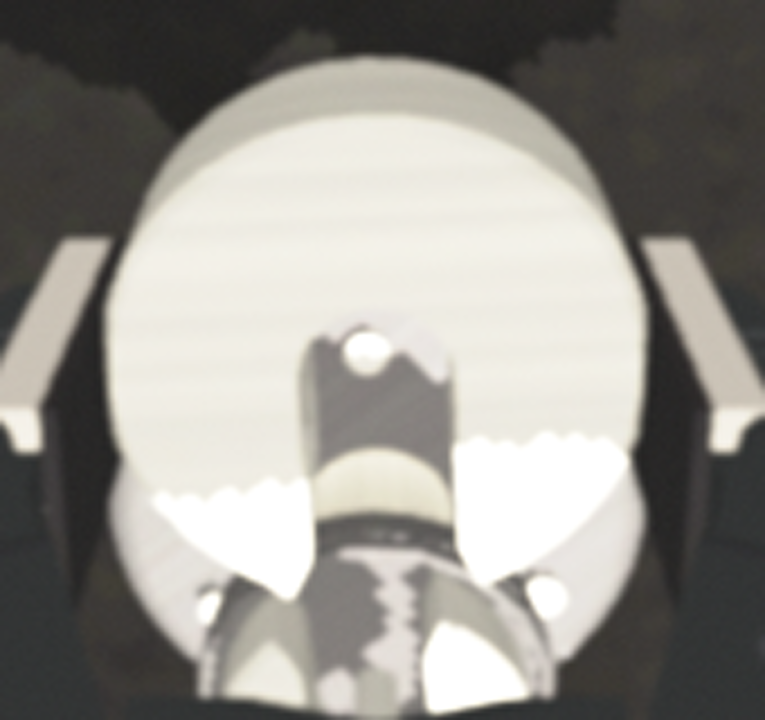

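View pics/s7c.png

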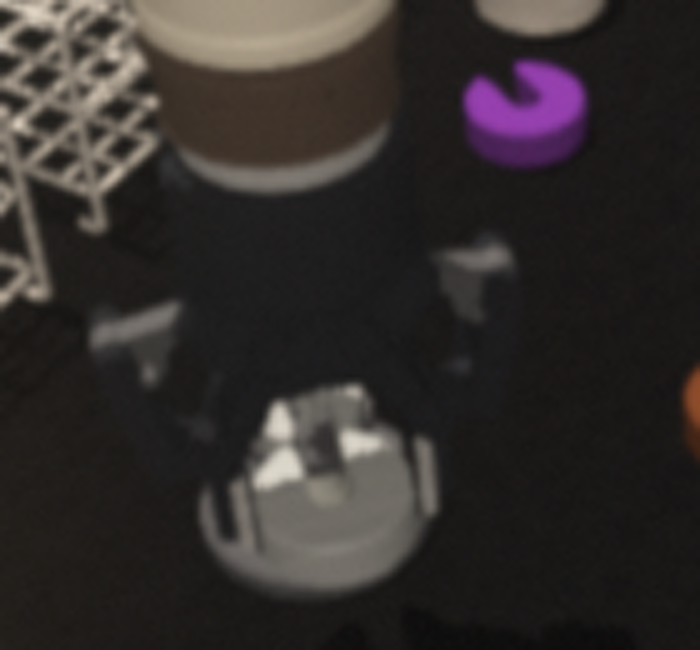

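View pics/t7c.png

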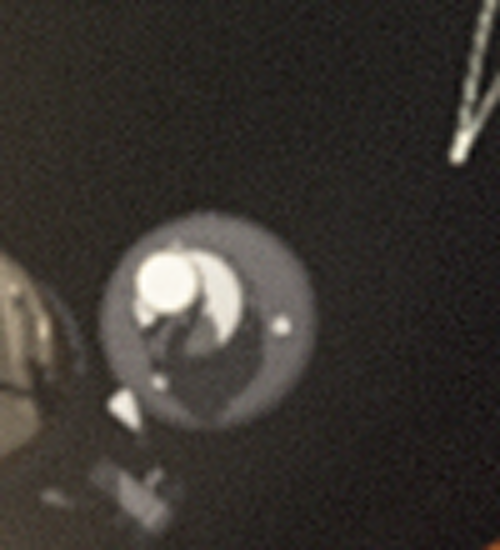

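send_rows(increments=[[[-0.001,0,-0.008,0],[0,0,0,0],[0,0.007,0,0],[0,0.009,0,0],[0,0.009,0,0],[0,0.007,0,0],[0,0,0,0],[0,0,0,0]]])

```text
clock: 9.4
eef_pos: [0.514, 0.0852, 0.0868]
tool_rot: [0.907, 0.421, 0.001, -0.001]
ft_force: [0.2, -0.2, -2.1]
grip_width: 0.0538
```

```bash
python3 - <<'E'
from m import *
c=grab('wrist','w8');o,R=st(); need([.534,.0665,.083],o,R)
crop('w8',240,190,410,350,4.5,'w8c')
E
```

```text
t 9.45 p [0.5139 0.0852 0.0868] yaw 49.85 tilt 0.18 F [-0.9  0.1 -1.3] w 0.0537 j [  9.3  23.  -11.4  55.6   0.2  49.5]
need tool xyz [-0.0014  0.0274  0.0037]
```

View pics/w8c.png

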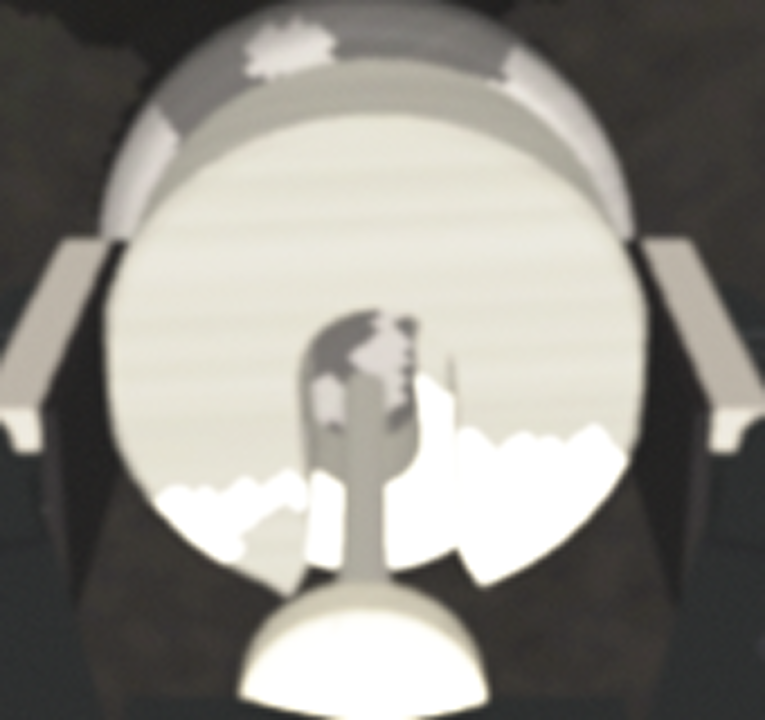

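send_rows(increments=[[[-0.002,0.003,0.002,0],[0,0.007,0.001,0],[0,0.007,0,0],[0,0.006,0,0],[0,0.003,0,0],[0,0,0,0],[0,0,0,0],[0,0,0,0]]])

```text
clock: 10.25
eef_pos: [0.5335, 0.0655, 0.0829]
tool_rot: [0.907, 0.422, 0.0, -0.001]
ft_force: [-1.2, -0.5, -1.9]
grip_width: 0.0542
```

```bash
python3 - <<'E'
from m import *
c=grab('wrist','w9');o,R=st(); need([.534,.0665,.073],o,R)
crop('w9',240,190,410,350,4.5,'w9c')
E
```

```text
t 10.3 p [0.5335 0.0655 0.0829] yaw 49.88 tilt 0.16 F [ 0.4  0.2 -1.8] w 0.0539 j [ 6.9 24.9 -8.9 56.2  0.2 47. ]
need tool xyz [ 0.0011 -0.0002  0.0099]
```

View pics/w9c.png

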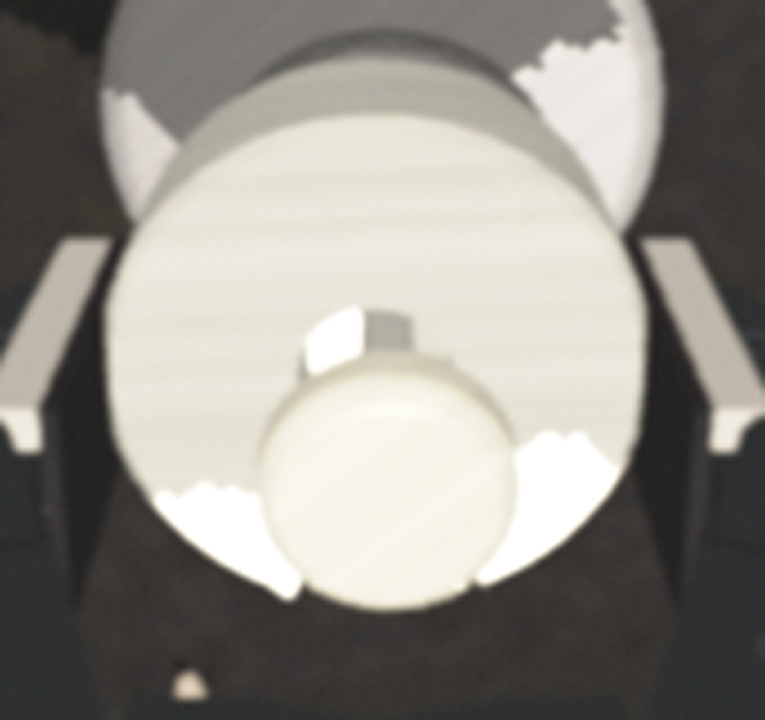

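```bash
python3 - <<'E'
from m import *
c=load('w9');o,R=st()
P=atz(c,240+388/4.5,190+487/4.5,.112);print(P,R.T@(P-o['eef_pos']))
P=atz(c,240+378/4.5,190+312/4.5,.092);print('slotbottom',P,R.T@(P-o['eef_pos']))
E
```

```text
t 10.3 p [0.5335 0.0655 0.0829] yaw 49.88 tilt 0.16 F [ 0.4  0.2 -1.8] w 0.0539 j [ 6.9 24.9 -8.9 56.2  0.2 47. ]
[0.53436743 0.06777931 0.112     ] [ 0.00238326 -0.00085453 -0.02908737]
slotbottom [0.52896456 0.07132042 0.092     ] [ 0.0015695  -0.00722645 -0.0090757 ]
```

send_rows(increments=[[[0.001,0,0.003,0],[0,0,0.003,0],[0,0,0.002,0],[0,0,0.001,0],[0,0,0,0],[0,0,0,0],[0,0,0,0],[0,0,0,0]]])

```text
clock: 11.1
eef_pos: [0.5338, 0.0669, 0.0732]
tool_rot: [0.907, 0.422, 0.0, -0.001]
ft_force: [0.8, -0.2, -1.5]
grip_width: 0.0538
```

```bash
python3 - <<'E'
from m import *
o,R=st(); need([.534,.0665,.073],o,R)
E
```

```text
t 11.1 p [0.5338 0.0669 0.0732] yaw 49.93 tilt 0.16 F [ 0.8 -0.2 -1.5] w 0.0538 j [ 7.1 25.6 -9.5 54.9  0.2 47.1]
need tool xyz [-0.0001  0.0004  0.0002]
```

send_rows(increments=[[[0,0,0.001,0],[0,0,0,0],[0,0,0.001,0],[0,0,0,0],[0,0,0,0],[0,0,0,0],[0,0,0,0],[0,0,0,0]]])

```text
clock: 11.9
eef_pos: [0.5341, 0.067, 0.073]
tool_rot: [0.907, 0.422, 0.001, -0.001]
ft_force: [-1.0, 0.8, 0.8]
grip_width: 0.0538
```

```bash
python3 - <<'E'
from m import *
c=grab('wrist','w10');s=grab('scene','s10');o,R=st(); need([.534,.0665,.073],o,R)
crop('s10',200,160,340,290,5,'s10c')
E
```

```text
t 12.0 p [0.5341 0.067  0.073 ] yaw 49.93 tilt 0.2 F [-0.2 -0.1  0.9] w 0.0539 j [ 7.1 25.6 -9.6 54.8  0.2 47.1]
need tool xyz [-0.0005  0.0003  0.    ]
```

View pics/s10c.png

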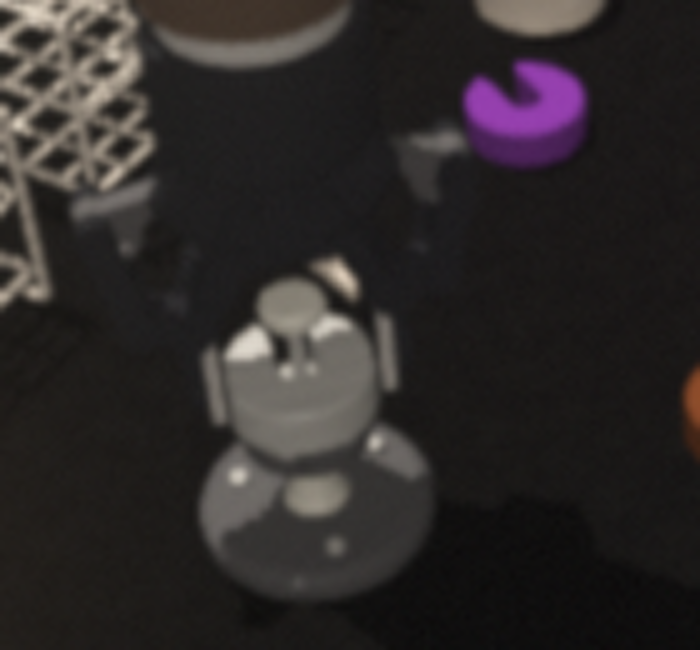

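send_rows(increments=[[[0,0,0,0],[0,0,0,0],[0,0,0,0],[0,0,0,0],[0,0,0,0],[0,0,0,0],[0,0,0,0],[0,0,0,0]]], hand=-1)

```text
clock: 12.8
eef_pos: [0.535, 0.0671, 0.0731]
tool_rot: [0.907, 0.422, 0.002, -0.001]
ft_force: [0.3, 0.6, -1.0]
grip_width: 0.0852
```

```bash
python3 - <<'E'
from m import *
c=grab('wrist','w11');o,R=st()
crop('w11',200,170,440,350,3,'w11c')
E
```

```text
t 12.85 p [0.535  0.0671 0.0731] yaw 49.93 tilt 0.26 F [-0.2 -0.2  0.1] w 0.0853 j [ 7.  25.6 -9.5 54.7  0.2 47.1]
```

View pics/w11c.png

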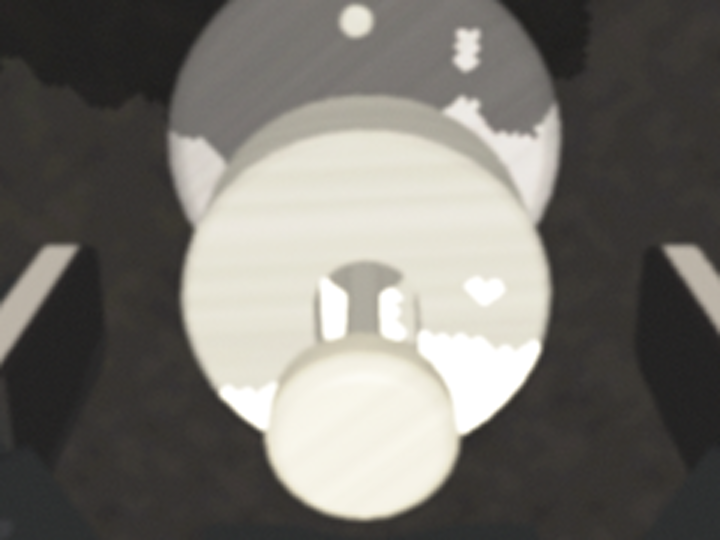

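send_rows(increments=[[[0,0,-0.008,0],[0,0,-0.012,0],[0,0,-0.015,0],[0,0,-0.015,0],[0,0,-0.025,0],[0,0,-0.03,0],[0,-0.03,-0.02,0],[0,-0.03,0,0]]])

```text
clock: 13.65
eef_pos: [0.4908, 0.1045, 0.2094]
tool_rot: [0.908, 0.42, 0.005, -0.0]
ft_force: [0.4, 0.1, -0.3]
grip_width: 0.0858
```

send_rows(increments=[[[0,-0.04,0,0],[0,-0.04,0,0],[0,-0.02,0,0],[0,0,0,0],[0,0,0,0],[0,0,0,0],[0,0,0,0],[0,0,0,0]]])

```text
clock: 14.45
eef_pos: [0.4141, 0.172, 0.218]
tool_rot: [0.908, 0.42, 0.012, 0.0]
ft_force: [-1.0, 0.4, 0.3]
grip_width: 0.0857
```

```bash
python3 - <<'E'
from m import *
for n in ['scene','top','wrist']: c=grab(n,n+'9')
o,R=st()
crop('scene9',200,190,400,290,4,'f1');crop('top9',210,160,310,240,7,'f2');
E
```

```text
t 14.6 p [0.4138 0.1721 0.2178] yaw 49.66 tilt 1.37 F [ 0.7 -0.3 -0.7] w 0.0855 j [ 22.6   7.6 -11.1  69.9   0.   62.9]
```

View pics/f1.png

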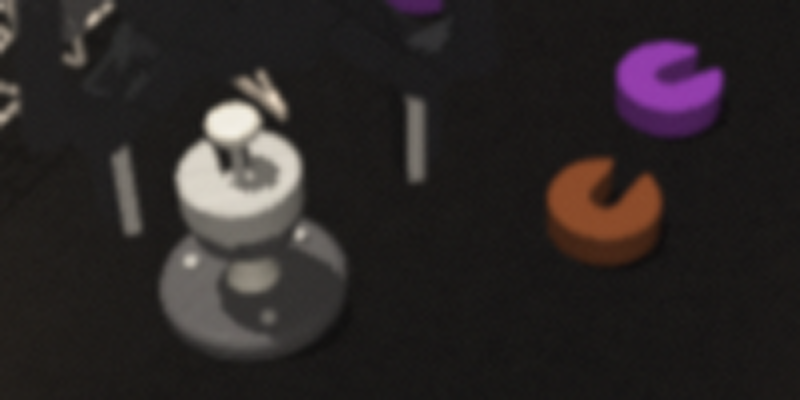

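View pics/f2.png

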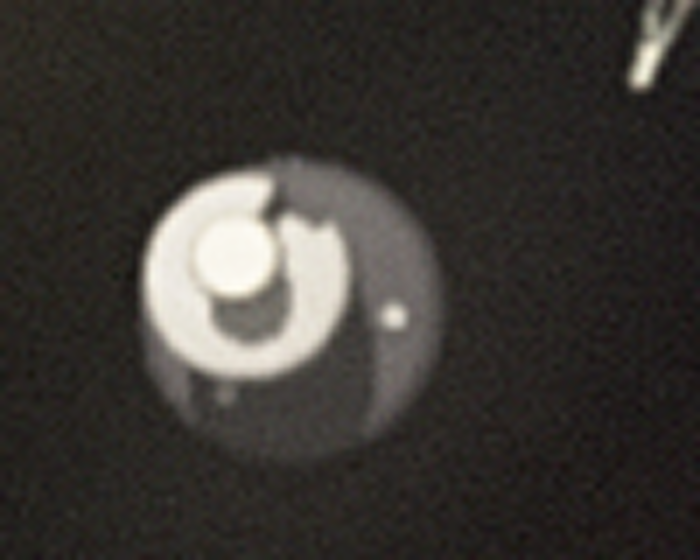

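View pics/wrist9.png

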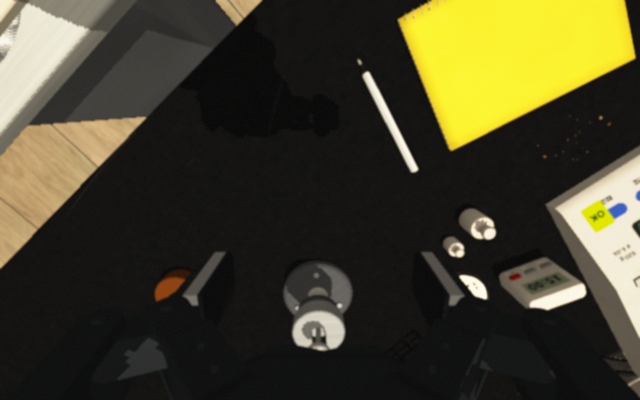

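```bash
python3 - <<'E'
from m import *
c=load('top9');f=lambda u,v:(210+u/7,160+v/7)
C=atz(c,*f(247,273),.082);K=atz(c,*f(235,257),.112);print('disc',C,'knob',K,'diff mm',((C-K)[:2]*1000).round(1))
M=(atz(c,*f(275,185),.082)+atz(c,*f(325,225),.082))/2; d=M-C;print('mouth ang',np.degrees(np.arctan2(d[1],d[0])))
pts=np.array([dep(c,*f(*p)) for p in [(165,270),(335,290),(250,360),(220,185),(180,330),(300,345)]]);print(pts.round(4))
n=np.linalg.svd(pts-pts.mean(0))[2][2];print('tilt deg',np.degrees(np.arccos(abs(n[2]))))
a=load('top0')['image'];b=c['image'];print('small diff',np.abs(a[188:218,410:440].astype(int)-b[188:218,410:440]).max(), np.abs(a[188:218,410:440].astype(int)-b[188:218,410:440]).mean())
E
```

```text
disc [0.53432352 0.06714439 0.082     ] knob [0.53396262 0.06548255 0.112     ] diff mm [0.4 1.7]
mouth ang -38.316850516801665
[[0.5359 0.0898 0.0808]
 [0.5294 0.0435 0.0802]
 [0.5108 0.0667 0.0802]
 [0.5586 0.0744 0.0829]
 [0.519  0.0852 0.0834]
 [0.5144 0.0529 0.0815]]
tilt deg 2.144166242269701
small diff 20 3.721111111111111
```

All the checks pass: the weight is centred, flat, and its slot is opposite the one below. Handing in.

```bash
python3 -c "
from h import *
print(order.job_done())"
```

```text
the job is handed in; nothing more can be done
None
```

The larger steel weight is on the hanger, and I handed the job in at about 14.6 s on the robot's clock. I gripped it across the rim, passed it sideways onto the stem under the knob, lowered it onto the small loaded weight until it touched, and released it.

Last checks, all passed:
- **Centring:** the disc centre is about 1.7 mm from the stem axis (limit 10 mm).
- **Flatness and height:** the top face is at about 81.5 mm by depth (82 mm expected). The tilt is about 2°, which is within the noise of the depth readings.
- **Slot direction:** the slot faces about -38°, opposite the loaded weight's slot at about 142°.
- **Smaller weight:** its patch in the top picture is unchanged apart from image noise.
- **Robot:** the gripper is open, about 0.2 m away, and touches nothing.

The camera views gave stem positions 2 to 5 mm apart, so I aligned the slot to the stem in the wrist view. I did not measure the loaded weight again after placing, because the larger one covers it. The larger weight lying flat at the right height suggests it is still seated.

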